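# Couple the hold-down arm and latch it

## Task

Fit the hold-down arm to its ball: lower its socket gently onto the steel ball, feeling for where the ball stands on its clamped cross-slide, until the socket is fully home with the arm's shoe lying flat on the plywood panel, and only then press the latch lever all the way down so that the arm is locked on. Never force it: where the socket meets resistance before it is home, ease it sideways instead of pushing, and press no harder than the lever needs. Leave the other things on the bench where they are.

Things in the scene. Friction and masses are not known exactly. Their poses are not given: they have to be found in the camera images.
- fixture: Fixture fixed to the bench: a steel plate 110 x 100 x 10 mm with a ball on an upright stud, and a plywood panel 36 mm thick spanning x = -300 to -85 mm, y = -65 to +65 mm of this frame. Origin: on the bench under the plate's middle; z up; x points away from the panel. The steel ball is 38 mm in diameter, its neck 16 mm; stud and ball stand on a small cross-slide on the plate.
- plate_mid (a point): Point 59 mm above the bench over the plate's middle: the height of the ball's centre (ball top 78 mm). The cross-slide is clamped tight at an unknown setting: the ball's centre is off this point by anything from -12 to +12 mm in x and also from -11 to +11 mm in y, which is not measured: find it by feel or by sight. Axes as the fixture's.
- panel_top (a point): Point on the panel's top face, 225 mm from the plate's middle towards -x, 36 mm above the bench: about where the shoe comes to lie. Axes as the fixture's.
- handle (a point): Place to grip on the loose hold-down arm (about 570 g, balanced within 20 mm of here): an upright wooden block 50 mm along the arm, 28 mm across (grip across it), from 42 to 92 mm above the arm's underside; this point is 70 mm above it (106 mm above the bench when fitted). Arm axes: x towards the socket, y across, z up. Socket axis 155 mm along +x, shoe 70 mm along -x.
- socket (a point): Point on the socket's axis 23 mm above the arm's underside: the ball's centre comes here when home. Socket: steel cup greased, open below, 60 mm across, 50 mm high; bore 41 mm, widening over the lowest 16 mm to 49 mm; flat roof inside, 42 mm above the underside, rests on the ball. Off-centre, the ball pushes the cup sideways towards its place; forced, it jams. Axes as the arm's.
- shoe (a point): Centre of the underside of the arm's shoe, a rubber-faced foot 30 x 70 mm, 225 mm from the socket's axis. Socket mouth and shoe stand at the same height, so that the arm lies level on the bench and when fitted. The bar between is 24 mm wide, its top 42 mm above the underside.
- lever_pad (a point): Middle of the upper face of the latch lever's pad (24 mm wide, 26 mm long), 57 mm from the lever's hinge. The hinge is a cross axis 33 mm from the socket's axis towards the handle, 44 mm above the underside. Raised, the lever slants up towards the handle at 46 degrees; pressed down it lies level along the bar, the pad's face 51 mm above the underside, 90 mm from the socket's axis.
- latch (a joint): Angle of the latch lever: 0 raised (open), 0.80 rad fully down against its stop (locked). Stiff, about 0.4 N m (7 to 10 N at the pad); stays where it is left. A pawl on it swings under the ball; if the socket is not home the pawl strikes the ball and the lever will not go down.
- tape: A roll of paper tape lying flat, 72 mm across, 24 mm high; origin under its centre. To be left alone.
- offcut: A plywood offcut 60 x 50 x 18 mm; origin under its centre. To be left alone.
- glue: A yellow glue bottle, 52 mm across, 120 mm high; origin under its centre. To be left alone.
- mallet: A turned wooden mallet standing on its head, 86 mm across, 235 mm high; origin under its centre. To be left alone.
- screwdriver: A screwdriver lying at the bench's left; to be left alone.
- brush: A brush lying at the bench's right; to be left alone.
- tin: A closed tin, 72 mm across, 80 mm high; origin under its centre. To be left alone.

How it is judged:
On the way, in this order (a step that is already met when the one before it is completed fails the run):
1. the socket is home on the ball and the shoe on the panel, with the lever still raised (z of socket in the frame of fixture between 0.0565 and 0.0615 m and x of socket in the frame of fixture between -0.016 and 0.016 m and y of socket in the frame of fixture between -0.016 and 0.016 m and angle between socket's own z axis and vertical below 0.04 rad and value of joint latch below 0.3 rad), for 0.2 s.
2. the latch lever is pressed fully down (value of joint latch above 0.75 rad), for 0.2 s.
At the end, for the whole second after the job is handed in: The socket is home on the ball (socket point within 2.5 mm of 59 mm above the bench, within 16 mm of the plate's middle along and across), the arm level within 0.04 rad and at rest, its shoe on the panel within 45 mm of the middle line, and the latch lever beyond 0.75 rad (z of socket in the frame of fixture between 0.0565 and 0.0615 m and x of socket in the frame of fixture between -0.016 and 0.016 m and y of socket in the frame of fixture between -0.016 and 0.016 m and angle between socket's own z axis and vertical below 0.04 rad and y of shoe in the frame of fixture between -0.045 and 0.045 m and x of shoe in the frame of fixture below -0.15 m and value of joint latch above 0.75 rad and linear speed of holddown below 0.02 m/s); the robot touches nothing.
It fails at once if the arm is forced: more than 35 N between it and the fixture (contact force between holddown and fixture above 35 N).
It fails at once if the socket is forced or dropped onto the ball: more than 12 N between arm and fixture while the socket is not yet home and the lever is raised (contact force between holddown and fixture above 12 N and z of socket in the frame of fixture above 0.062 m and value of joint latch below 0.1 rad).
It fails at once if a bystander is moved by more than 25 mm (distance of any of tape, offcut, glue, mallet, screwdriver, brush, tin from where it was at the start of the episode above 0.025 m).
It also fails if it takes over 72 s, if anything falls off the work surface, if the arm or the gripper's body presses on something with over 40 N, if the wrist force passes 120 N, or if a joint passes its speed limit or range.

## Robot

A 6-joint arm with a two-finger parallel gripper is mounted at the origin on the work surface. World frame = base frame: x ahead of the robot, y to its left, z up, the work surface at z = 0. Lengths are in m, angles in rad, forces in N, time in s.
With the tool pointing down it reaches from about 0.425 to 0.95 m from the base axis. Payload 3.5 kg.
Tool frame: the origin (TCP) lies at the very end of the fingers, on their centre line; the grasp point (between the pads) lies 19 mm behind it (r.tcp_to_grasp is the distance from the TCP to the grasp point, in m); z points along the fingers, x is the direction in which the jaws open and shut, and the axes are right-handed (so a half turn about z gives the same grasp; the last joint's range is limited). The gripper opens to 85 mm and grips with 20 to 120 N. Pads are 22 mm wide; open, the fingers measure 114 mm over their backs; the gripper's body (76 mm by 85 mm) begins 54 mm behind the grasp point. The pads swing forward as they close: fully open they stand 13 mm farther back than shut.
Start: joints at [1.043, 0.286, 1.577, -0, 1.279, -0.15], TCP at [0.249, 0.627, 0.231] pointing down, gripper open.
Joint ranges: [-2.77, 2.77], [-0.9, 2.22], [0.21, 2.48], [-1.53, 4.67], [0.24, 2.81], [-2.84, 2.84]. Speed limits (rad/s): [2.79, 2.79, 3.14, 3.14, 3.14, 3.14].

## Interface

Orientations are given as a 3x3 rotation matrix whose columns are the frame's x, y, z axes.
In Python, from cell import r, grab_frame, camera_info gives the robot as it stands.
- The arm moves only by the tool arm_command, never from a script. Its argument "motion" is a list of rows, each a list of 3 entries, a list of its own where there are three numbers: the shift along the tool's x, y, z in cm, then the turn about the tool's z in degrees, then the finger opening in cm, from 0 to 8.54. A call has 1 to 12 rows; each row is the pose to reach, as a shift and turn from the pose commanded when the call began, along the tool's axes at that moment; what a row does not reach only later rows make up. A row lasts 1/8 s, in which the tool goes at most 62.5 mm and 10.7 degrees, less where a joint would pass 70% of its speed; a pose out of reach is approached as far as the arm can. A call with a gripper value outside its range is refused whole. The fingers move at their own pace and stop on an object; "squeeze" is the grip in N (left out, the last holds). Time passes only in rows, so rows that repeat a pose let the fingers close. It gives the time, the measured TCP pose, the force and the opening at its end, in the units of the state.
- r.observe(): the state, without advancing time (a new reading comes with each control period).
- grab_frame(name): name is "side" or "top"; returns (picture, depth): 400x640x3 uint8, red, green, blue; 400x640 float32, m along the optical axis (not along the pixel's ray), 0 where there is no reading.
- camera_info(name): a dict with "K" (3x3 intrinsics, pixels), "k1" (the pictures are not rectified: a ray, as slopes to the right and down, at radius r is drawn at 1 + k1 r^2 times it, then the intrinsics apply), "world_from_camera" (4x4, takes a point from camera to world coordinates). Camera axes: x right, y up, looking along -z (the intrinsics and any distortion apply to the point x, -y, -z); pixel columns grow to the right and rows downward; lengths in m; the calibration is good to about 2 mm. A picture is of the moment at which its call begins. camera_info takes no time and is no camera call.
- r.job_done(): hands the job in, once; it reports no verdict.
The state is a dict: "time": time; "joint_positions": joint angles; "qvel": joint speeds; "joint_efforts": joint torques, N m; "ee_pos": TCP position; "ee_rot": TCP orientation; "contact_force": force on the tool from outside, world axes, zero at the start; "ft_torque": the same for the moment, N m; "width": opening from 0.0 (shut) to 1.0 (fully open).
Only numpy, scipy, OpenCV 4.12 (cv2) and the standard library are available. Lean on these libraries where they do the work, as an engineer would, in place of code of your own. Each camera call takes 0.05 s, during which the arm holds its last target.

## Working session

There is one attempt and no reset: what is moved stays moved. The work goes in short steps, Python scripts to look and compute and a tool call to move; the robot and the scene stay as the last step left them, time stands still between calls to the robot, and variables do not carry over. Pictures are saved under pics/ and viewed, and the job is handed in when it is done.

Besides the shell and the picture viewer there is one more tool, called after "Request:" as name(argument=value, ...), one argument or row to a line, values as JSON. arm_command: Moves the arm, as the interface text tells. Its arguments: {"type":"object","properties":{"motion":{"type":"array","items":{"type":"array"}},"squeeze":{"type":"number"}},"required":["motion"]}

```bash
mkdir -p pics; ls; python3 - <<'E'
from cell import r, grab_frame, camera_info
import cv2,numpy as np
for n in("top","side"):
    p,d=grab_frame(n); cv2.imwrite(f"pics/{n}0.png",p[:,:,::-1]); np.save(f"{n}0.npy",d)
    print(n,camera_info(n))
print(r.observe())
E
```

```text
pics
top {'K': array([[446.5744363 ,   0.        , 314.05138094],
       [  0.        , 446.5744363 , 201.78739539],
       [  0.        ,   0.        ,   1.        ]]), 'k1': 0.04224553185602276, 'world_from_camera': array([[-5.71883496e-03,  9.81231132e-01, -1.92750511e-01,
         3.43291603e-01],
       [-9.99983316e-01, -5.76850512e-03,  3.03515332e-04,
        -8.75461111e-03],
       [-8.14063619e-04,  1.92749031e-01,  9.81247751e-01,
         1.51344943e+00],
       [ 0.00000000e+00,  0.00000000e+00,  0.00000000e+00,
         1.00000000e+00]])}
side {'K': array([[397.89305361,   0.        , 323.34717268],
       [  0.        , 397.89305361, 194.36151319],
       [  0.        ,   0.        ,   1.        ]]), 'k1': -0.020265238051512438, 'world_from_camera': array([[ 0.99219345,  0.05795096, -0.11042574,  0.49738783],
       [-0.12280778,  0.60803673, -0.78435297, -0.85640881],
       [ 0.0216889 ,  0.79179102,  0.61040689,  0.73462113],
       [ 0.        ,  0.        ,  0.        ,  1.        ]])}
{'time': 0.1, 'joint_positions': array([ 1.04302492e+00,  2.87112155e-01,  1.57803023e+00,  4.36433656e-06,
        1.27859725e+00, -1.50003924e-01]), 'qvel': array([ 0.00028017,  0.00098663, -0.00371547,  0.00078734,  0.00126055,
        0.00024774]), 'joint_efforts': array([ 1.10165078e-03, -4.07300484e+01, -2.93696845e+01, -1.16612355e-04,
        3.44724147e-03,  1.03458814e-05]), 'ee_pos': array([0.2486435 , 0.62689875, 0.23006231]), 'ee_rot': array([[ 3.68846308e-01,  9.29489765e-01, -1.08485132e-03],
       [ 9.29487976e-01, -3.68847761e-01, -1.85274191e-03],
       [-2.12224962e-03, -3.24979247e-04, -9.99997695e-01]]), 'contact_force': array([ 0.02666676, -0.34139752,  0.02542981]), 'ft_torque': array([ 0.01086583, -0.05206466,  0.05430899]), 'width': 1.0029142518394716}
```

View pics/top0.png

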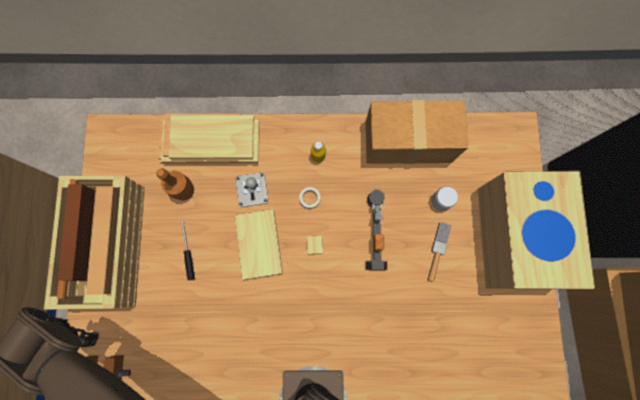

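View pics/side0.png

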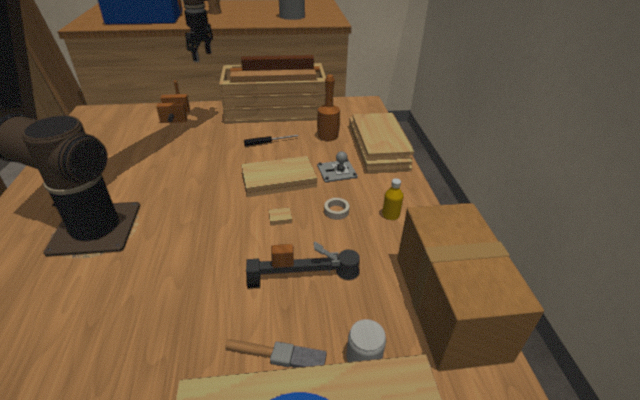

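The top view shows the arm with its socket at (376,198), handle at (378,242) and shoe at (376,265). The plate and ball are at (252,188) and the panel at (258,244). I'll zoom in next.

```bash
cat > h.py <<'E'
import numpy as np,cv2
from cell import r,grab_frame,camera_info
def ray(n,u,v):
    c=camera_info(n);K=c["K"];D=np.array([c["k1"],0,0,0,0.])
    p=cv2.undistortPoints(np.array([[[u,v]]],float),K,D)[0,0]
    T=c["world_from_camera"]
    return T[:3,3],T[:3,:3]@np.array([p[0],-p[1],-1.])
def onz(n,u,v,z):
    o,d=ray(n,u,v); return o+d*(z-o[2])/d[2]
def proj(n,P):
    c=camera_info(n);T=np.linalg.inv(c["world_from_camera"]);q=T[:3,:3]@np.array(P)+T[:3,3]
    return cv2.projectPoints(np.array([[[q[0],-q[1],-q[2]]]]),np.zeros(3),np.zeros(3),c["K"],np.array([c["k1"],0,0,0,0.]))[0].ravel()
def two(a,b):
    o1,d1=ray("top",*a);o2,d2=ray("side",*b)
    A=np.stack([d1,-d2],1);s=np.linalg.lstsq(A,o2-o1,rcond=None)[0]
    p,q=o1+d1*s[0],o2+d2*s[1]
    return (p+q)/2,np.linalg.norm(p-q)
def crop(img,x0,y0,x1,y1,k,f):
    c=cv2.resize(img[y0:y1,x0:x1],None,fx=k,fy=k,interpolation=cv2.INTER_CUBIC)
    cv2.imwrite(f,c)
E
python3 - <<'E'
from h import *
t=cv2.imread("pics/top0.png");s=cv2.imread("pics/side0.png")
crop(t,225,165,295,285,5,"pics/t_fix.png");crop(t,350,180,405,280,6,"pics/t_arm.png")
crop(s,235,145,365,200,6,"pics/s_fix.png");crop(s,235,235,370,295,5,"pics/s_arm.png")
a=cv2.imread("pics/t_fix.png");b=cv2.imread("pics/t_arm.png")
c=np.zeros((600,a.shape[1]+b.shape[1]+10,3),np.uint8);c[:a.shape[0],:a.shape[1]]=a;c[:b.shape[0],a.shape[1]+10:]=b
cv2.imwrite("pics/tt.png",c);print(c.shape)
a=cv2.imread("pics/s_fix.png");b=cv2.imread("pics/s_arm.png")
a=cv2.resize(a,None,fx=5/6,fy=5/6)
c=np.zeros((a.shape[0]+b.shape[0]+10,700,3),np.uint8);c[:a.shape[0],:a.shape[1]]=a;c[a.shape[0]+10:,:b.shape[1]]=b
cv2.imwrite("pics/ss.png",c);print(c.shape)
E
```

```text
(600, 690, 3)
(585, 700, 3)
```

View pics/tt.png

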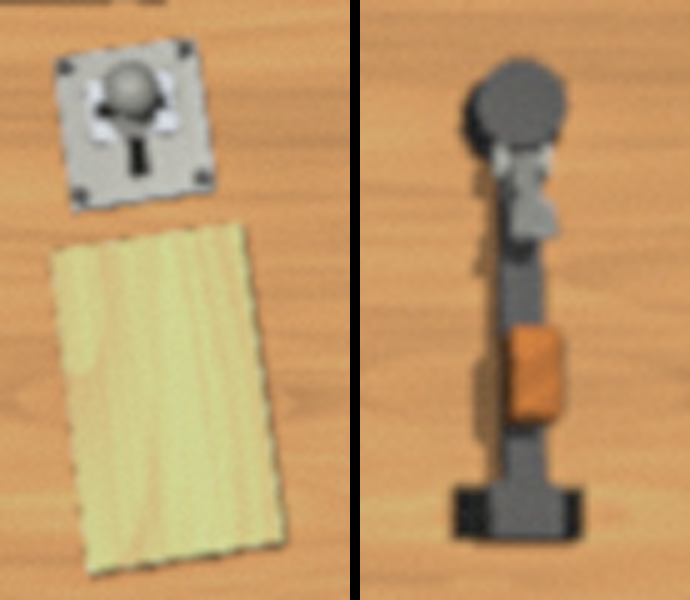

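View pics/ss.png

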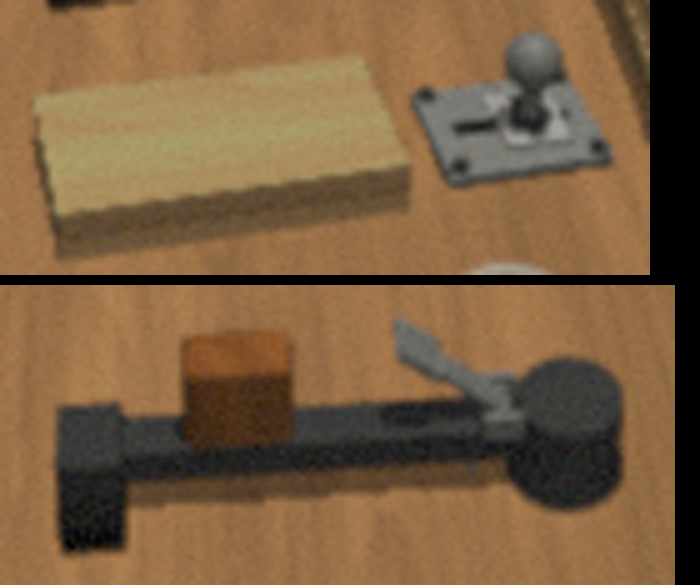

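```bash
python3 - <<'E'
from h import *
np.set_printoptions(precision=4,suppress=True)
f=lambda x,y:((x+.5)/5-.5+225,(y+.5)/5-.5+165)
a=lambda x,y:((x-360+.5)/6-.5+350,(y+.5)/6-.5+180)
print("panel");P=np.array([onz("top",*f(*p),.036) for p in [(52,250),(240,225),(285,542),(90,573)]]);print(P,P.mean(0))
Q=np.array([onz("top",*f(*p),.010) for p in [(55,62),(190,40),(215,190),(75,212)]]);print(Q,Q.mean(0))
def ax(M):
    d=(M[0]+M[1]-M[2]-M[3]); w=(M[0]+M[3]-M[1]-M[2])
    return np.degrees(np.arctan2(d[1],d[0])),np.degrees(np.arctan2(w[1],w[0]))-90,np.linalg.norm(d)/2,np.linalg.norm(w)/2
print(ax(P),ax(Q))
d=P[0]+P[1]-P[2]-P[3];d/=np.linalg.norm(d)
print("yaw from panel->plate",np.degrees(np.arctan2(*(Q.mean(0)-P.mean(0))[1::-1])),np.linalg.norm((Q.mean(0)-P.mean(0))[:2]))
b1=f(131,89); b2=((534.5)/5-.5+235,(58.5)/5-.5+145)
print("ball",two(b1,b2),onz("top",*b1,.059),onz("side",*b2,.059))
# arm
s=onz("top",*a(522,104),.050);print("sock",s)
H=np.array([onz("top",*a(*p),.092) for p in [(508,325),(560,325),(562,412),(511,420)]]);print("handle",H,H.mean(0))
sh=np.array([onz("top",*a(*p),.042) for p in [(490,487),(565,487),(566,537),(489,537)]]);print("shoe",sh.mean(0))
print("yaw sock-shoe",np.degrees(np.arctan2(*(s-sh.mean(0))[1::-1])),np.linalg.norm((s-sh.mean(0))[:2]))
print("side sock",onz("side",(565+.5)/5-.5+235,(393.5-285)/5-.5+235,.05))
print("side handle",np.array([onz("side",(x+.5)/5-.5+235,(y+.5-285)/5-.5+235,.092) for x,y in[(188,337),(283,331),(292,373),(183,379)]]).mean(0))
E
```

```text
panel
[[0.5913 0.2558 0.036 ]
 [0.6076 0.1302 0.036 ]
 [0.3972 0.0981 0.036 ]
 [0.3782 0.2247 0.036 ]] [0.4936 0.1772 0.036 ]
[[0.7277 0.2621 0.01  ]
 [0.743  0.1689 0.01  ]
 [0.6367 0.1501 0.01  ]
 [0.622  0.2455 0.01  ]] [0.6823 0.2066 0.01  ]
(np.float64(8.472473517322488), np.float64(7.9479147563507695), np.float64(0.2141223642205484), np.float64(0.12732390615717515)) (np.float64(9.484330798543787), np.float64(9.045255752187103), np.float64(0.10749073215851103), np.float64(0.0954776715962156))
yaw from panel->plate 8.85979763232471 0.1910518644672344
ball (array([0.6986, 0.2019, 0.0597]), np.float64(0.004768872170162413)) [0.6963 0.202  0.059 ] [0.7013 0.2038 0.059 ]
sock [ 0.6461 -0.2184  0.05  ]
handle [[ 0.5173 -0.201   0.092 ]
 [ 0.5172 -0.2286  0.092 ]
 [ 0.4709 -0.228   0.092 ]
 [ 0.4668 -0.2009  0.092 ]] [ 0.4931 -0.2146  0.092 ]
shoe [ 0.4213 -0.2149  0.042 ]
yaw sock-shoe -0.8787397691256299 0.22483722594148117
side sock [ 0.6488 -0.2184  0.05  ]
side handle [ 0.4966 -0.2194  0.092 ]
```

Request:
arm_command(
  motion=[
    [[-5,6,0],-3,8.5],
    [[-10,12,0],-6,8.5],
    [[-15,17,0],-9,8.5],
    [[-20,23,0],-12,8.5],
    [[-26,30,0],-15,8.5],
    [[-31.5,36.3,0],-18,8.5],
    [[-36,38.5,0],-20.7,8.5],
    [[-41,41,0],-20.7,8.5],
    [[-46,43.5,0],-20.7,8.5],
    [[-51.5,46,0],-20.7,8.5],
    [[-57,48.5,0],-20.7,8.5],
    [[-62,50.8,0],-20.7,8.5],
  ],
)

```text
time: 1.6
ee_pos: [0.4873, -0.0747, 0.231]
ee_rot: [[0.017, 1.0, -0.0], [1.0, -0.017, 0.0], [0.0, -0.0, -1.0]]
contact_force: [0.2, 0.9, 0.6]
width: 0.993
```

```bash
python3 - <<'E'
from h import *
o=r.observe();print(o["time"],o["ee_pos"],o["contact_force"]);R=o["ee_rot"];print(R)
print("shift cm",R.T@(np.array([.493,-.215,.052])-o["ee_pos"])*100, "yaw",np.degrees(np.arctan2(R[1,0],R[0,0])))
E
```

```text
1.6 [ 0.48733286 -0.07470381  0.23104776] [0.1712181  0.88033176 0.56966616]
[[ 1.66334466e-02  9.99861654e-01 -2.25831077e-05]
 [ 9.99861631e-01 -1.66334413e-02  2.17048320e-04]
 [ 2.16642657e-04 -2.61902445e-05 -9.99999976e-01]]
shift cm [-14.02213021   0.80046572  17.90171803] yaw 89.04692973786118
```

Request:
arm_command(
  motion=[
    [[-4,0,3],0,8.5],
    [[-7.8,0.1,7],0,8.5],
    [[-7.8,0.1,9],0,8.5],
    [[-7.8,0.1,9],0,8.5],
    [[-7.8,0.1,9],0,8.5],
    [[-7.8,0.1,9],0,8.5],
  ],
)

```text
time: 2.35
ee_pos: [0.4884, -0.1507, 0.1429]
ee_rot: [[0.016, 1.0, 0.002], [1.0, -0.016, -0.001], [-0.001, 0.002, -1.0]]
contact_force: [0.3, 0.7, -0.1]
width: 0.997
```

```bash
python3 - <<'E'
from h import *
o=r.observe();print(o["time"],o["ee_pos"],o["contact_force"]);R=o["ee_rot"]
print("shift cm",R.T@(np.array([.494,-.215,.052])-o["ee_pos"])*100, "yaw",np.degrees(np.arctan2(R[1,0],R[0,0])))
p,d=grab_frame("side");cv2.imwrite("pics/s1.png",p[:,:,::-1]);crop(p[:,:,::-1],215,190,375,300,5,"pics/s1c.png")
E
```

```text
2.35 [ 0.48836383 -0.15071136  0.14289371] [ 0.30841198  0.73422119 -0.06337917]
shift cm [-6.40736187  0.64067377  9.09944386] yaw 89.11147725924427
```

View pics/s1c.png

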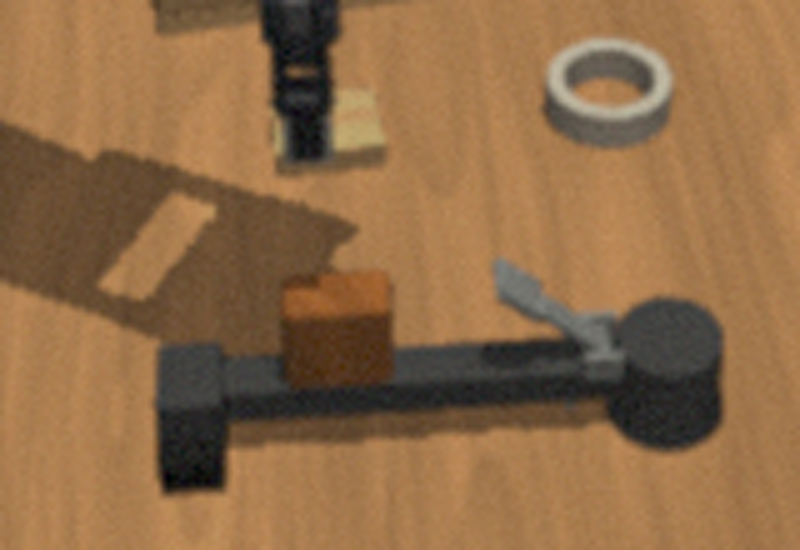

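Request:
arm_command(
  motion=[
    [[-3,0.3,0],0,8.5],
    [[-6.4,0.6,0],0,8.5],
    [[-6.4,0.6,0],0,8.5],
    [[-6.4,0.6,0],0,8.5],
  ],
)

```text
time: 2.9
ee_pos: [0.4924, -0.2143, 0.1416]
ee_rot: [[0.016, 1.0, 0.0], [1.0, -0.016, 0.0], [0.0, 0.0, -1.0]]
contact_force: [0.8, 0.3, 0.5]
width: 0.996
```

```bash
python3 - <<'E'
from h import *
o=r.observe();print(o["time"],o["ee_pos"],o["contact_force"]);R=o["ee_rot"]
print("shift cm",R.T@(np.array([.494,-.215,.052])-o["ee_pos"])*100, "yaw",np.degrees(np.arctan2(R[1,0],R[0,0])))
p,d=grab_frame("side");cv2.imwrite("pics/s2.png",p[:,:,::-1]);crop(p[:,:,::-1],215,190,375,300,5,"pics/s2c.png")
E
```

```text
2.9 [ 0.49242591 -0.21433768  0.14164243] [0.79912328 0.25963874 0.52792287]
shift cm [-0.06558004  0.15619591  8.96426888] yaw 89.06270921859962
```

View pics/s2c.png

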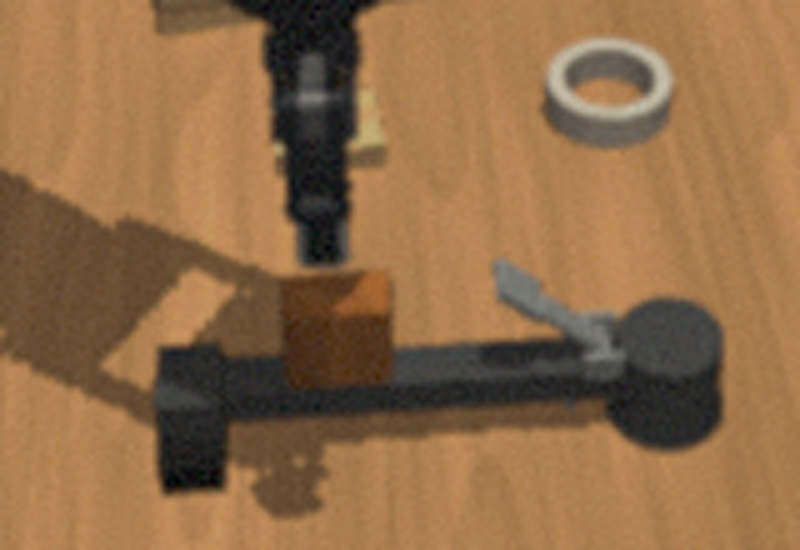

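```bash
python3 - <<'E'
from h import *
for P in [(.4924,-.2143-.05,.155),(.4924,-.2143-.05,.1416),(.493,-.215,.092),(.497,-.215,.092)]:
    q=proj("side",P);print(P,q,(q-[215,190])*5)
E
```

```text
(0.4924, -0.2643, 0.155) [279.46106599 242.60927074] [322.30532997 263.04635372]
(0.4924, -0.2643, 0.1416) [279.7582485  247.23747127] [323.79124248 286.18735634]
(0.493, -0.215, 0.092) [280.21566081 247.27569038] [326.07830403 286.37845188]
(0.497, -0.215, 0.092) [281.99881781 247.14774074] [334.99408903 285.73870372]
```

Request:
arm_command(
  motion=[
    [[-0.2,0.4,3],0,8.5],
    [[-0.2,0.4,6],0,8.5],
    [[-0.2,0.4,8.9],0,8.5],
    [[-0.2,0.4,8.9],0,8.5],
    [[-0.2,0.4,8.9],0,8.5],
  ],
)

```text
time: 3.58
ee_pos: [0.4971, -0.2168, 0.0535]
ee_rot: [[0.016, 1.0, 0.001], [1.0, -0.016, -0.001], [-0.001, 0.001, -1.0]]
contact_force: [0.8, 0.4, -0.0]
width: 0.997
```

```bash
python3 - <<'E'
from h import *
o=r.observe();print(o["time"],o["ee_pos"],o["contact_force"]);R=o["ee_rot"]
p,d=grab_frame("side");crop(p[:,:,::-1],215,190,375,300,5,"pics/s3c.png")
E
```

```text
3.575 [ 0.49706229 -0.21678662  0.05347483] [ 0.79875193  0.36984305 -0.02153062]
```

View pics/s3c.png

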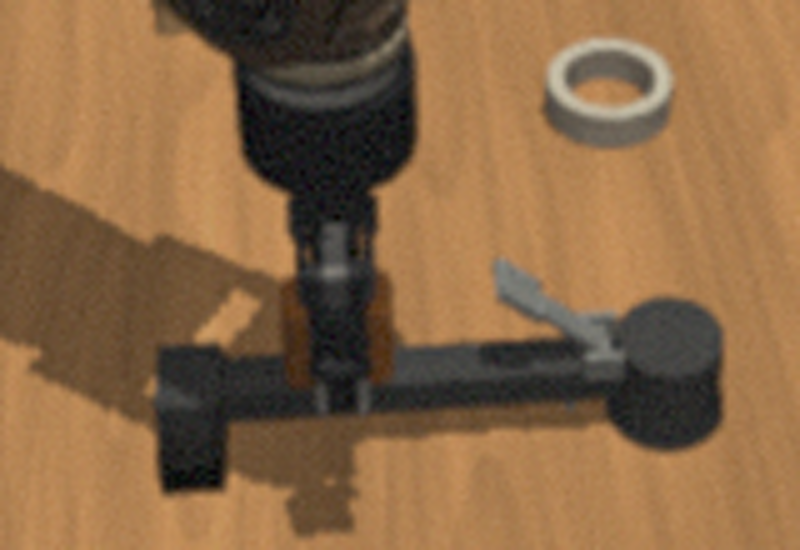

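Request:
arm_command(
  motion=[
    [[0,0,0],0,4],
    [[0,0,0],0,2.0],
    [[0,0,0],0,2.0],
    [[0,0,0],0,2.0],
    [[0,0,0],0,2.0],
    [[0,0,0],0,2.0],
    [[0,0,0],0,2.0],
    [[0,0,0],0,2.0],
  ],
  squeeze=60,
)

```text
time: 4.62
ee_pos: [0.4967, -0.2167, 0.0529]
ee_rot: [[0.017, 1.0, 0.0], [1.0, -0.017, 0.001], [0.001, 0.0, -1.0]]
contact_force: [0.4, 3.7, 5.3]
width: 0.317
```

Request:
arm_command(
  motion=[
    [[0,0,-1],0,2.0],
    [[0,0,-3],0,2.0],
    [[0,0,-6],0,2.0],
    [[0,0,-10],0,2.0],
    [[0,0,-13],0,2.0],
    [[0,0,-13],0,2.0],
    [[0,0,-13],0,2.0],
  ],
)

```text
time: 5.5
ee_pos: [0.4947, -0.2162, 0.1795]
ee_rot: [[0.017, 1.0, -0.004], [1.0, -0.017, 0.002], [0.002, -0.004, -1.0]]
contact_force: [0.1, 0.2, -7.7]
width: 0.319
```

```bash
python3 - <<'E'
from h import *
o=r.observe();print(o["time"],o["ee_pos"],o["contact_force"],o["ft_torque"],o["width"]);R=o["ee_rot"]
p,d=grab_frame("side");cv2.imwrite("pics/s4.png",p[:,:,::-1])
p,d=grab_frame("top");cv2.imwrite("pics/t4.png",p[:,:,::-1])
s=cv2.imread("pics/s4.png");crop(s,215,130,375,270,5,"pics/s4c.png")
E
```

```text
5.5 [ 0.49472905 -0.21615316  0.17954451] [ 0.11565558  0.21030389 -7.71244441] [ 0.04952314  0.09125951 -0.08709294] 0.3192395454512058
```

View pics/s4c.png

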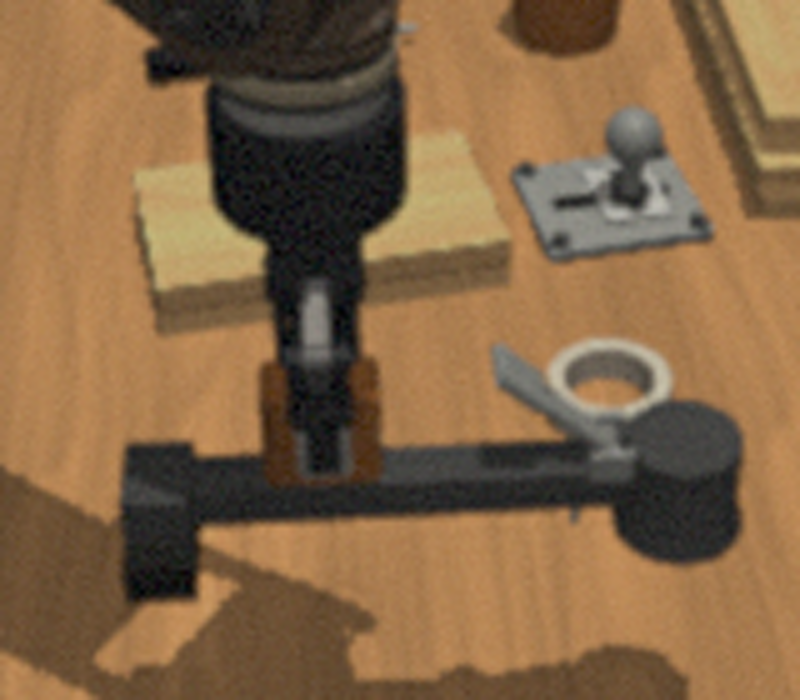

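View pics/t4.png

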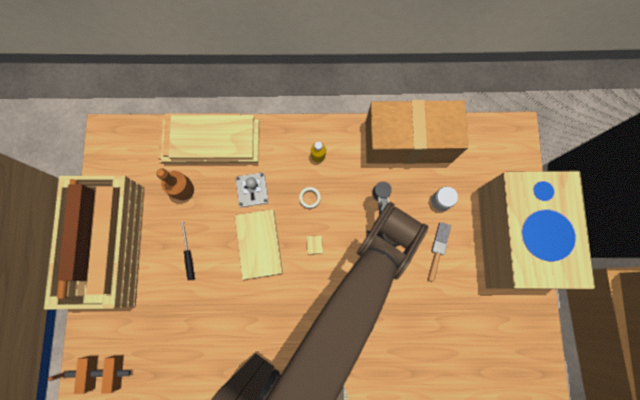

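```bash
python3 - <<'E'
from h import *
from scipy.optimize import least_squares
np.set_printoptions(precision=4,suppress=True)
def cloud(n,d,x0,y0,x1,y1):
    P=[]
    for v in range(y0,y1):
        for u in range(x0,x1):
            if d[v,u]>0:
                o,k=ray(n,u,v); P.append(np.r_[o+k*d[v,u],u,v])
    return np.array(P)
for n,w in(("top",(238,172,266,206)),("side",(325,145,360,180))):
    d=np.load(f"{n}0.npy");C=cloud(n,d,*w)
    B=C[(C[:,2]>.052)]
    print(n,len(B),B[:,:3].min(0),B[:,:3].max(0),"px",B[:,3:].min(0),B[:,3:].max(0),B[:,3:].mean(0))
    f=lambda c:np.linalg.norm(B[:,:3]-c,axis=1)-.019
    s=least_squares(f,[.7,.202,.059],loss="soft_l1",f_scale=.002);print("sphere",s.x,np.sqrt(np.mean(f(s.x)**2)))
    s=least_squares(lambda c:np.linalg.norm(B[:,:3]-np.r_[c,.059],axis=1)-.019,[.7,.202],loss="soft_l1",f_scale=.002);print("z fixed",s.x)
    # handle
    w={"top":(365,225,395,260),"side":(260,235,305,285)}[n]
    C=cloud(n,d,*w);H=C[(C[:,2]>.084)&(C[:,2]<.1)];print("handle top",len(H),H[:,:3].mean(0),H[:,:3].min(0),H[:,:3].max(0))
    w={"top":(360,180,395,210),"side":(340,240,365,295)}[n]
    C=cloud(n,d,*w);H=C[(C[:,2]>.044)&(C[:,2]<.056)&(C[:,0]>.62)];print("sock top",len(H),np.median(H[:,:3],0),(H[:,:3].min(0)+H[:,:3].max(0))/2,H[:,:3].max(0)-H[:,:3].min(0))
E
```

```text
top 111 [0.6787 0.1834 0.0553] [0.7142 0.2206 0.0844] px [245. 177.] [256. 187.] [250.6396 182.1171]
sphere [0.6971 0.2025 0.0591] 0.0027343584235916974
z fixed [0.6971 0.2025]
handle top 136 [ 0.4927 -0.2157  0.0914] [ 0.4686 -0.2291  0.0846] [ 0.5174 -0.2024  0.098 ]Traceback (most recent call last):
  File "<stdin>", line 22, in <module>
  File "<stdin>", line 9, in cloud
  File "h.py", line 4, in ray
    c=camera_info(n);K=c["K"];D=np.array([c["k1"],0,0,0,0.])
ValueError: time passes only in moves, steps and waits
```

```bash
python3 - <<'E'
s=open("h.py").read()
s=s.replace("from cell import r,grab_frame,camera_info","from cell import r,grab_frame\nimport cell,functools\ncamera_info=functools.lru_cache(None)(cell.camera_info)")
s+='''
def cloud(n,d,x0,y0,x1,y1):
    c=camera_info(n);v,u=np.mgrid[y0:y1,x0:x1];u=u.ravel();v=v.ravel();z=d[v,u];k=z>0;u,v,z=u[k],v[k],z[k]
    p=cv2.undistortPoints(np.stack([u,v],1).astype(float)[:,None],c["K"],np.array([c["k1"],0,0,0,0.]))[:,0]
    q=np.c_[p[:,0]*z,-p[:,1]*z,-z];T=c["world_from_camera"]
    return np.c_[q@T[:3,:3].T+T[:3,3],u,v]
'''
open("h.py","w").write(s)
E
python3 - <<'E'
from h import *
from scipy.optimize import least_squares
np.set_printoptions(precision=4,suppress=True)
for n,w in(("top",(238,172,266,206)),("side",(325,145,360,180))):
    d=np.load(f"{n}0.npy");C=cloud(n,d,*w)
    B=C[(C[:,2]>.052)]
    print(n,len(B),B[:,:3].min(0),B[:,:3].max(0),"px",B[:,3:].min(0),B[:,3:].max(0),B[:,3:].mean(0))
    f=lambda c:np.linalg.norm(B[:,:3]-c,axis=1)-.019
    s=least_squares(f,[.7,.202,.059],loss="soft_l1",f_scale=.002);print("sphere",s.x,np.sqrt(np.mean(f(s.x)**2)))
    s=least_squares(lambda c:np.linalg.norm(B[:,:3]-np.r_[c,.059],axis=1)-.019,[.7,.202],loss="soft_l1",f_scale=.002);print("z fixed",s.x)
    w={"top":(365,225,395,260),"side":(260,235,305,285)}[n]
    C=cloud(n,d,*w);H=C[(C[:,2]>.084)&(C[:,2]<.1)];print("handle top",len(H),H[:,:3].mean(0),H[:,:3].min(0),H[:,:3].max(0))
    w={"top":(360,180,395,210),"side":(340,240,365,295)}[n]
    C=cloud(n,d,*w);H=C[(C[:,2]>.044)&(C[:,2]<.056)&(C[:,0]>.62)];print("sock top",len(H),np.median(H[:,:3],0),(H[:,:3].min(0)+H[:,:3].max(0))/2,H[:,:3].max(0)-H[:,:3].min(0))
o=r.observe();print(o["time"],o["ee_pos"],o["contact_force"])
E
```

```text
top 111 [0.6787 0.1834 0.0553] [0.7142 0.2206 0.0844] px [245. 177.] [256. 187.] [250.6396 182.1171]
sphere [0.6971 0.2025 0.0591] 0.0027343584235895706
z fixed [0.6971 0.2025]
handle top 136 [ 0.4927 -0.2157  0.0914] [ 0.4686 -0.2291  0.0846] [ 0.5174 -0.2024  0.098 ]
sock top 182 [ 0.6466 -0.2197  0.0499] [ 0.6478 -0.2201  0.05  ] [0.0529 0.0474 0.0118]
side 101 [0.6828 0.1781 0.0522] [0.7184 0.2124 0.0793] px [336. 151.] [347. 161.] [341.3465 156.4653]
sphere [0.701  0.2028 0.057 ] 0.001952928245481033
z fixed [0.7011 0.2035]
handle top 228 [ 0.4962 -0.2196  0.0898] [ 0.4718 -0.2329  0.0841] [ 0.5212 -0.2022  0.094 ]
sock top 287 [ 0.6513 -0.2223  0.0484] [ 0.6524 -0.2214  0.048 ] [0.0476 0.0516 0.0079]
5.6 [ 0.4947 -0.216   0.1792] [ 0.7239  0.7248 -7.1316]
```

Request:
arm_command(
  motion=[
    [[2,0.3,-1.5],0,2.0],
    [[6,0.8,-2],-1,2.0],
    [[10,1.2,-2],-2,2.0],
    [[15,1.8,-2],-3.5,2.0],
    [[20,2.4,-2],-5,2.0],
    [[25,3,-2],-6.5,2.0],
    [[30,3.6,-2],-8,2.0],
    [[34,4.1,-2],-9,2.0],
    [[38,4.5,-2],-9.7,2.0],
    [[39.7,4.7,-2],-9.7,2.0],
    [[39.7,4.7,-2],-9.7,2.0],
    [[39.7,4.7,-2],-9.7,2.0],
  ],
)

```text
time: 7.1
ee_pos: [0.5496, 0.1786, 0.2021]
ee_rot: [[-0.152, 0.988, -0.001], [0.988, 0.152, -0.001], [-0.001, -0.001, -1.0]]
contact_force: [0.2, -0.9, -7.0]
width: 0.319
```

Request:
arm_command(
  motion=[
    [[0,0,0],0,2.0],
    [[0,0,0],0,2.0],
    [[0,0,0],0,2.0],
  ],
)

```text
time: 7.48
ee_pos: [0.55, 0.1787, 0.2024]
ee_rot: [[-0.151, 0.988, 0.0], [0.988, 0.151, -0.0], [-0.0, 0.0, -1.0]]
contact_force: [0.9, -0.4, -5.8]
width: 0.319
```

```bash
python3 - <<'E'
from h import *
np.set_printoptions(precision=4,suppress=True)
o=r.observe();print(o["time"],o["ee_pos"],o["contact_force"],o["ft_torque"],o["width"]);R=o["ee_rot"];print(R)
p,d=grab_frame("side");cv2.imwrite("pics/s5.png",p[:,:,::-1]);np.save("s5.npy",d)
p,d=grab_frame("top");cv2.imwrite("pics/t5.png",p[:,:,::-1]);np.save("t5.npy",d)
s=cv2.imread("pics/s5.png");crop(s,225,100,385,210,5,"pics/s5c.png")
s=cv2.imread("pics/t5.png");crop(s,220,130,320,230,5,"pics/t5c.png")
E
```

```text
7.475 [0.55   0.1787 0.2024] [ 0.8569 -0.4123 -5.7698] [-0.0003  0.1256 -0.0226] 0.31859100138942925
[[-0.1513  0.9885  0.    ]
 [ 0.9885  0.1513 -0.    ]
 [-0.      0.     -1.    ]]
```

View pics/s5c.png

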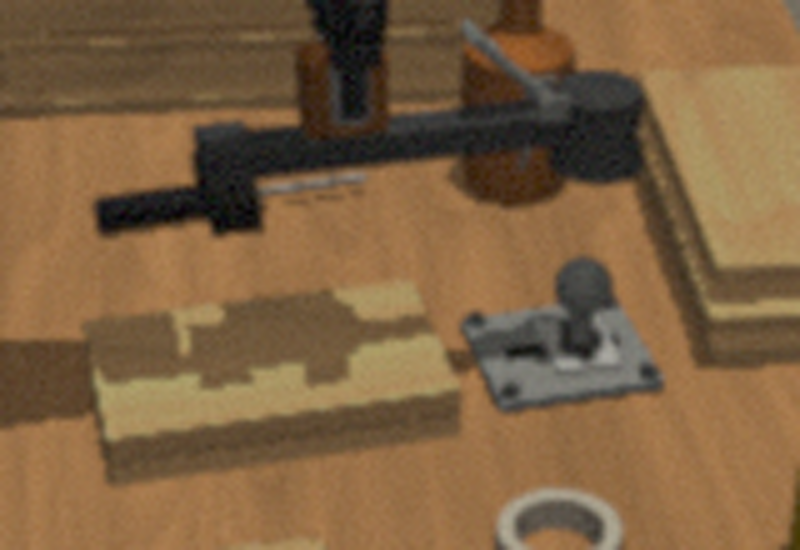

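View pics/t5c.png

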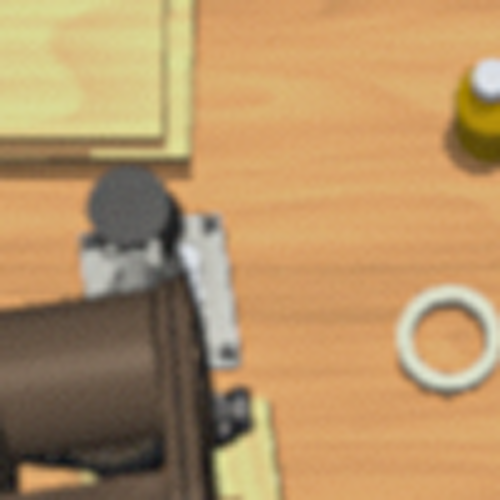

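```bash
python3 - <<'E'
from h import *
np.set_printoptions(precision=4,suppress=True)
f=lambda x,y:((x+.5)/5-.5+225,(y+.5)/5-.5+100)
t=lambda x,y:((x+.5)/5-.5+220,(y+.5)/5-.5+130)
print("side",onz("side",*f(597,95),.1995),"top",onz("top",*t(131,207),.1995),two(t(131,207),f(597,95)))
C=cloud("top",np.load("t5.npy"),*(235,160,258,182));H=C[(C[:,2]>.185)&(C[:,2]<.215)];print("top sock",len(H),np.median(H[:,:3],0),(H[:,:3].min(0)+H[:,:3].max(0))/2,H[:,:3].max(0)-H[:,:3].min(0))
C=cloud("side",np.load("s5.npy"),*(330,110,358,140));H=C[(C[:,2]>.192)&(C[:,2]<.205)];print("side sock",len(H),np.median(H[:,:3],0),(H[:,:3].min(0)+H[:,:3].max(0))/2,H[:,:3].max(0)-H[:,:3].min(0))
C=cloud("side",np.load("s5.npy"),*(262,110,358,150))
yaw=np.radians(8.7);e=np.array([np.cos(yaw),np.sin(yaw)]);n=np.array([-e[1],e[0]])
q=C[:,:2]-np.array([.55,.1787]);a=q@e;b=q@n
for lo,hi in((-.08,-.055),(-.05,-.03),(.03,.06),(.06,.09),(.09,.12),(.135,.17)):
    k=(a>lo)&(a<hi)&(abs(b+0)<.009)&(C[:,2]>.17)&(C[:,2]<.215);print(lo,hi,k.sum(),np.median(C[k,2]))
E
```

```text
side [0.6994 0.187  0.1995] top [0.6979 0.1975 0.1995] (array([0.7006, 0.1985, 0.1934]), np.float64(0.0020299746700855777))
top sock 259 [0.6958 0.1997 0.1985] [0.6945 0.2002 0.1978] [0.0597 0.0499 0.0207]
side sock 168 [0.6974 0.1927 0.1977] [0.6947 0.1963 0.1983] [0.0685 0.0539 0.0125]
-0.08 -0.055 24 0.19205683916090305
-0.05 -0.03 19 0.18951894263225666
0.03 0.06 31 0.18978558056113382
0.06 0.09 27 0.19001276212653972
0.09 0.12 36 0.1899671154951605
0.135 0.17 34 0.19793115327709832
```

Request:
arm_command(
  motion=[
    [[0.1,0,1.5],0,2.0],
    [[0.2,0,3],0,2.0],
    [[0.3,0,4.5],0,2.0],
    [[0.3,0,5.5],0,2.0],
    [[0.3,0,5.8],0,2.0],
    [[0.3,0,5.8],0,2.0],
    [[0.3,0,5.8],0,2.0],
    [[0.3,0,5.8],0,2.0],
  ],
)

```text
time: 8.57
ee_pos: [0.5499, 0.1823, 0.1451]
ee_rot: [[-0.152, 0.988, 0.001], [0.988, 0.152, 0.0], [-0.0, 0.001, -1.0]]
contact_force: [0.7, 0.3, -6.6]
width: 0.321
```

```bash
python3 - <<'E'
from h import *
np.set_printoptions(precision=4,suppress=True)
o=r.observe();print(o["time"],o["ee_pos"],o["contact_force"],o["ft_torque"],o["width"]);R=o["ee_rot"];print(R)
p,d=grab_frame("side");cv2.imwrite("pics/s6.png",p[:,:,::-1]);np.save("s6.npy",d)
s=cv2.imread("pics/s6.png");crop(s,300,120,370,190,8,"pics/s6c.png")
p,d=grab_frame("top");cv2.imwrite("pics/t6.png",p[:,:,::-1]);np.save("t6.npy",d)
s=cv2.imread("pics/t6.png");crop(s,225,160,285,210,8,"pics/t6c.png")
E
```

```text
8.575 [0.5499 0.1823 0.1451] [ 0.7004  0.272  -6.5622] [-0.0158  0.0017 -0.0093] 0.3205611228943007
[[-0.1522  0.9884  0.0014]
 [ 0.9884  0.1522  0.0002]
 [-0.      0.0014 -1.    ]]
```

View pics/s6c.png

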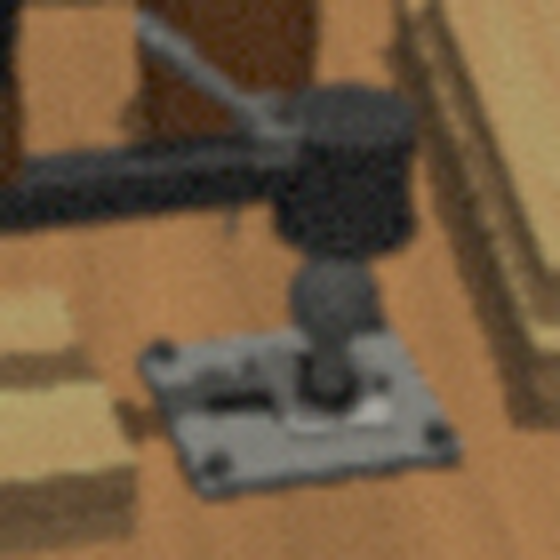

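View pics/t6c.png

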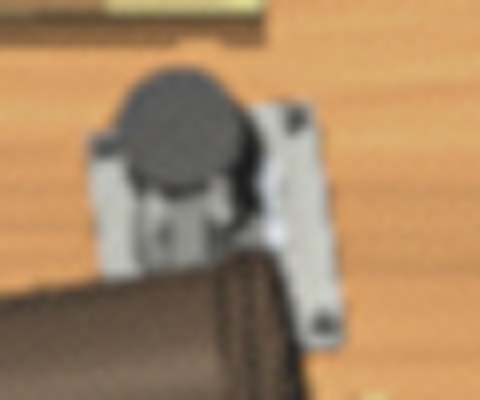

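```bash
python3 - <<'E'
from h import *
np.set_printoptions(precision=4,suppress=True)
f=lambda x,y:((x+.5)/8-.5+300,(y+.5)/8-.5+120)
t=lambda x,y:((x+.5)/8-.5+225,(y+.5)/8-.5+160)
zt=.1451-.0529
print("side roof",onz("side",*f(352,117),zt+.05),"bottom",onz("side",*f(343,214),zt),"ball",onz("side",341.4,156.3,.059))
print("top roof",onz("top",*t(181,130),zt+.05))
o=np.array([.5499,.1823]);print("robot",o+.155*np.array([.9884,.1522]))
C=cloud("top",np.load("t6.npy"),*(235,160,262,186));H=C[(C[:,2]>zt+.04)&(C[:,2]<zt+.06)];print("top sock",len(H),np.median(H[:,:3],0),H[:,3:].mean(0),onz("top",*H[:,3:].mean(0),zt+.05))
# predicted socket bounds in side image, for robot-based position
for c in [(.7031,.2059),(.700,.200)]:
    for z in(zt,zt+.05):
        P=np.array([proj("side",(c[0]+.03*np.cos(a),c[1]+.03*np.sin(a),z)) for a in np.arange(0,6.28,.2)])
        print(c,z,((P.min(0)-[300,120])+.5)*8,((P.max(0)-[300,120])+.5)*8)
for c in [(.701,.2035),(.6971,.2025)]:print("ball pred",(proj("side",(*c,.059))-[300,120]+.5)*8,(proj("top",(*c,.059))))
E
```

```text
side roof [0.7027 0.1967 0.1422] bottom [0.7038 0.2089 0.0922] ball [0.7012 0.2032 0.059 ]
top roof [0.6976 0.2018 0.1422]
robot [0.7031 0.2059]
top sock 231 [0.6966 0.203  0.1414] [246.7446 176.3247] [0.6959 0.2031 0.1422]
(0.7031, 0.2059) 0.0922 [266.5641 179.9594] [419.1691 258.7631]
(0.7031, 0.2059) 0.1422 [271.2818  68.2933] [427.6701 144.6206]
(0.7, 0.2) 0.0922 [260.8494 187.7707] [414.0733 267.2031]
(0.7, 0.2) 0.1422 [265.4442  75.8431] [422.483  152.7951]
ball pred [334.5487 293.9976] [250.3768 181.0439]
ball pred [325.262  295.8008] [250.6515 182.176 ]
```

Request:
arm_command(
  motion=[
    [[-0.1,-0.1,0.5],0,2.0],
    [[-0.1,-0.1,1.0],0,2.0],
    [[-0.1,-0.1,1.5],0,2.0],
    [[-0.1,-0.1,1.8],0,2.0],
    [[-0.1,-0.1,1.8],0,2.0],
    [[-0.1,-0.1,1.8],0,2.0],
  ],
)

```text
time: 9.43
ee_pos: [0.5488, 0.1811, 0.1265]
ee_rot: [[-0.152, 0.988, 0.0], [0.988, 0.152, 0.0], [0.0, 0.0, -1.0]]
contact_force: [0.8, 0.6, -6.3]
width: 0.321
```

Request:
arm_command(
  motion=[
    [[0,0,0.2],0,2.0],
    [[0,0,0.4],0,2.0],
    [[0,0,0.6],0,2.0],
    [[0,0,0.8],0,2.0],
    [[0,0,0.8],0,2.0],
    [[0,0,0.8],0,2.0],
  ],
)

```text
time: 10.18
ee_pos: [0.5486, 0.1811, 0.1183]
ee_rot: [[-0.152, 0.988, 0.0], [0.988, 0.152, 0.0], [0.0, 0.0, -1.0]]
contact_force: [-0.6, -0.5, -7.0]
width: 0.322
```

Request:
arm_command(
  motion=[
    [[0,0,0.15],0,2.0],
    [[0,0,0.3],0,2.0],
    [[0,0,0.4],0,2.0],
    [[0,0,0.4],0,2.0],
  ],
)

```text
time: 10.68
ee_pos: [0.5485, 0.181, 0.1142]
ee_rot: [[-0.152, 0.988, -0.0], [0.988, 0.152, -0.0], [-0.0, -0.0, -1.0]]
contact_force: [-0.7, 0.3, -6.4]
width: 0.323
```

```bash
python3 - <<'E'
from h import *
o=r.observe();print(o["ee_pos"],o["contact_force"],o["ft_torque"],o["qvel"].round(4))
E
```

```text
[0.54850072 0.18100989 0.11415922] [-0.70664861  0.30805871 -6.38795268] [-0.0102872   0.05476109 -0.00312502] [ 0.0015 -0.0011 -0.0009  0.0014  0.0004  0.0005]
```

Request:
arm_command(
  motion=[
    [[0,0,0.1],0,2.0],
    [[0,0,0.2],0,2.0],
    [[0,0,0.3],0,2.0],
    [[0,0,0.3],0,2.0],
  ],
)

```text
time: 11.18
ee_pos: [0.5485, 0.181, 0.1112]
ee_rot: [[-0.152, 0.988, -0.0], [0.988, 0.152, -0.0], [0.0, -0.0, -1.0]]
contact_force: [0.2, 0.2, -6.2]
width: 0.321
```

```bash
python3 - <<'E'
from h import *
o=r.observe();print(o["ee_pos"],o["contact_force"],o["ft_torque"])
E
```

```text
[0.54849792 0.18102124 0.11116491] [ 0.19871057  0.20980782 -6.20508107] [-0.08043605  0.03399789 -0.00833605]
```

Request:
arm_command(
  motion=[
    [[0,0,0.1],0,2.0],
    [[0,0,0.2],0,2.0],
    [[0,0,0.2],0,2.0],
  ],
)

```text
time: 11.55
ee_pos: [0.5485, 0.1811, 0.1092]
ee_rot: [[-0.152, 0.988, -0.0], [0.988, 0.152, -0.0], [0.0, -0.0, -1.0]]
contact_force: [-0.7, 0.4, -6.3]
width: 0.322
```

```bash
python3 - <<'E'
from h import *
o=r.observe();print(o["ee_pos"],o["contact_force"],o["ft_torque"])
E
```

```text
[0.54847328 0.18106206 0.10915478] [-0.68307842  0.43508783 -6.33013103] [-0.00383391  0.10106094  0.00219516]
```

Request:
arm_command(
  motion=[
    [[0,0,0.1],0,2.0],
    [[0,0,0.2],0,2.0],
    [[0,0,0.3],0,2.0],
    [[0,0,0.3],0,2.0],
  ],
)

```text
time: 12.05
ee_pos: [0.5485, 0.181, 0.1062]
ee_rot: [[-0.152, 0.988, -0.0], [0.988, 0.152, -0.0], [0.0, -0.0, -1.0]]
contact_force: [0.5, -0.1, -6.2]
width: 0.321
```

Request:
arm_command(
  motion=[
    [[0,0,0.1],0,2.0],
    [[0,0,0.2],0,2.0],
    [[0,0,0.2],0,2.0],
  ],
)

```text
time: 12.42
ee_pos: [0.5485, 0.181, 0.1042]
ee_rot: [[-0.152, 0.988, -0.0], [0.988, 0.152, -0.0], [0.0, -0.0, -1.0]]
contact_force: [0.2, 0.1, -7.3]
width: 0.319
```

```bash
python3 - <<'E'
from h import *
o=r.observe();print(o["ee_pos"],o["contact_force"],o["ft_torque"])
E
```

```text
[0.5484917  0.18101814 0.10417195] [ 0.24519655  0.09241567 -7.32613422] [-0.03068522  0.07296244 -0.0034139 ]
```

Request:
arm_command(
  motion=[
    [[0,0,0.1],0,2.0],
    [[0,0,0.2],0,2.0],
    [[0,0,0.2],0,2.0],
  ],
)

```text
time: 12.8
ee_pos: [0.5485, 0.181, 0.1021]
ee_rot: [[-0.152, 0.988, -0.0], [0.988, 0.152, -0.0], [-0.0, -0.0, -1.0]]
contact_force: [-0.7, 1.2, -6.0]
width: 0.319
```

Request:
arm_command(
  motion=[
    [[0,0,0.1],0,2.0],
    [[0,0,0.2],0,2.0],
    [[0,0,0.2],0,2.0],
  ],
)

```text
time: 13.18
ee_pos: [0.5485, 0.181, 0.1002]
ee_rot: [[-0.152, 0.988, -0.0], [0.988, 0.152, -0.0], [0.0, -0.0, -1.0]]
contact_force: [0.1, 0.2, -6.2]
width: 0.322
```

```bash
python3 - <<'E'
from h import *
o=r.observe();print(o["ee_pos"],o["contact_force"],o["ft_torque"])
E
```

```text
[0.54848058 0.18102529 0.10015444] [ 0.05981768  0.19984159 -6.21712332] [ 0.00813023 -0.00102572 -0.02826859]
```

Request:
arm_command(
  motion=[
    [[0,0,0.1],0,2.0],
    [[0,0,0.15],0,2.0],
    [[0,0,0.15],0,2.0],
  ],
)

```text
time: 13.55
ee_pos: [0.5485, 0.181, 0.0987]
ee_rot: [[-0.152, 0.988, -0.0], [0.988, 0.152, -0.0], [-0.0, -0.0, -1.0]]
contact_force: [-0.4, -0.4, -6.1]
width: 0.317
```

```bash
python3 - <<'E'
from h import *
o=r.observe();print(o["ee_pos"],o["contact_force"],o["ft_torque"])
E
```

```text
[0.54853446 0.18103808 0.09873924] [-0.44047761 -0.41073976 -6.0891807 ] [-0.01039781  0.131126   -0.01014268]
```

Request:
arm_command(
  motion=[
    [[0,0,0.1],0,2.0],
    [[0,0,0.15],0,2.0],
    [[0,0,0.15],0,2.0],
  ],
)

```text
time: 13.92
ee_pos: [0.5484, 0.1811, 0.0972]
ee_rot: [[-0.152, 0.988, -0.0], [0.988, 0.152, -0.0], [0.0, -0.0, -1.0]]
contact_force: [0.1, 0.2, -5.4]
width: 0.322
```

```bash
python3 - <<'E'
from h import *
o=r.observe();print(o["ee_pos"],o["contact_force"],o["ft_torque"])
E
```

```text
[0.54844545 0.18105194 0.09716872] [ 0.10514437  0.22006711 -5.43296966] [-0.01197855  0.21378221  0.00555558]
```

Request:
arm_command(
  motion=[
    [[0,0,0.1],0,2.0],
    [[0,0,0.1],0,2.0],
  ],
)

```text
time: 14.18
ee_pos: [0.5484, 0.181, 0.0961]
ee_rot: [[-0.152, 0.988, -0.0], [0.988, 0.152, -0.0], [0.0, -0.0, -1.0]]
contact_force: [-2.1, -0.1, -6.6]
width: 0.323
```

```bash
python3 - <<'E'
from h import *
o=r.observe();print(o["ee_pos"],o["contact_force"],o["ft_torque"])
E
```

```text
[0.54840373 0.18104718 0.09613635] [-2.11731326 -0.09861789 -6.60992818] [-0.03537961  0.24272519  0.06326456]
```

Request:
arm_command(
  motion=[
    [[0,0,0.1],0,2.0],
    [[0,0,0.1],0,2.0],
  ],
)

```text
time: 14.42
ee_pos: [0.5484, 0.181, 0.0951]
ee_rot: [[-0.152, 0.988, -0.001], [0.988, 0.152, -0.0], [0.0, -0.001, -1.0]]
contact_force: [-1.2, 0.8, -6.1]
width: 0.321
```

```bash
python3 - <<'E'
from h import *
o=r.observe();print(o["ee_pos"],o["contact_force"],o["ft_torque"])
E
```

```text
[0.5484026  0.18104959 0.09512981] [-1.20711168  0.7644289  -6.05063802] [-0.04539597  0.29301589 -0.00602595]
```

Request:
arm_command(
  motion=[
    [[0,-0.1,0],0,2.0],
    [[0,-0.1,0.05],0,2.0],
    [[0,-0.1,0.05],0,2.0],
  ],
)

```text
time: 14.8
ee_pos: [0.5478, 0.1809, 0.0949]
ee_rot: [[-0.152, 0.988, 0.001], [0.988, 0.152, 0.0], [-0.0, 0.001, -1.0]]
contact_force: [-1.3, -0.4, -6.6]
width: 0.318
```

```bash
python3 - <<'E'
from h import *
o=r.observe();print(o["ee_pos"],o["contact_force"],o["ft_torque"])
E
```

```text
[0.54784102 0.18088083 0.09494321] [-1.32614452 -0.41083877 -6.62264922] [0.00444525 0.07094937 0.02643823]
```

Request:
arm_command(
  motion=[
    [[0,0,0.1],0,2.0],
    [[0,0,0.1],0,2.0],
  ],
)

```text
time: 15.05
ee_pos: [0.5476, 0.1809, 0.0937]
ee_rot: [[-0.152, 0.988, -0.0], [0.988, 0.152, -0.0], [-0.0, -0.0, -1.0]]
contact_force: [-0.2, 0.5, -6.2]
width: 0.321
```

```bash
python3 - <<'E'
from h import *
o=r.observe();print(o["ee_pos"],o["contact_force"],o["ft_torque"])
E
```

```text
[0.54756172 0.18086856 0.09369686] [-0.18907887  0.48709722 -6.1551626 ] [-0.02745125  0.05094063  0.01181971]
```

Easing −x relieved the contact. About 5 mm remains, so I'll go on in 1 mm steps.

Request:
arm_command(
  motion=[
    [[0,0,0.1],0,2.0],
    [[0,0,0.1],0,2.0],
  ],
)

```text
time: 15.3
ee_pos: [0.5475, 0.1809, 0.0927]
ee_rot: [[-0.152, 0.988, -0.0], [0.988, 0.152, -0.0], [0.0, -0.0, -1.0]]
contact_force: [-0.8, -0.0, -5.7]
width: 0.317
```

```bash
python3 - <<'E'
from h import *
o=r.observe();print(o["ee_pos"],o["contact_force"],o["ft_torque"])
E
```

```text
[0.5475146  0.18088946 0.09267748] [-0.78147282 -0.02724807 -5.72751133] [-0.01268793  0.01952752 -0.03397472]
```

Request:
arm_command(
  motion=[
    [[0,0,0.1],0,2.0],
    [[0,0,0.1],0,2.0],
  ],
)

```text
time: 15.55
ee_pos: [0.5475, 0.1809, 0.0917]
ee_rot: [[-0.152, 0.988, -0.0], [0.988, 0.152, -0.0], [0.0, -0.0, -1.0]]
contact_force: [-0.3, -0.2, -5.9]
width: 0.322
```

```bash
python3 - <<'E'
from h import *
o=r.observe();print(o["ee_pos"],o["contact_force"],o["ft_torque"])
E
```

```text
[0.54747605 0.18090132 0.09166683] [-0.29088369 -0.16340294 -5.87739693] [ 0.01904087  0.05412883 -0.01344202]
```

Request:
arm_command(
  motion=[
    [[0,0,0.1],0,2.0],
    [[0,0,0.1],0,2.0],
  ],
)

```text
time: 15.8
ee_pos: [0.5475, 0.1809, 0.0907]
ee_rot: [[-0.152, 0.988, -0.0], [0.988, 0.152, -0.0], [-0.0, -0.0, -1.0]]
contact_force: [0.9, 0.7, -6.8]
width: 0.319
```

```bash
python3 - <<'E'
from h import *
o=r.observe();print(o["ee_pos"],o["contact_force"],o["ft_torque"])
E
```

```text
[0.54753034 0.18089998 0.09072596] [ 0.8759419   0.68818893 -6.79421119] [0.02290136 0.06533745 0.01287941]
```

Request:
arm_command(
  motion=[
    [[0,0,0.05],0,2.0],
    [[0,0,0.1],0,2.0],
    [[0,0,0.1],0,2.0],
  ],
)

```text
time: 16.18
ee_pos: [0.5476, 0.1809, 0.0898]
ee_rot: [[-0.152, 0.988, -0.0], [0.988, 0.152, -0.0], [-0.0, -0.0, -1.0]]
contact_force: [-0.0, 0.1, -6.5]
width: 0.318
```

```bash
python3 - <<'E'
from h import *
o=r.observe();print(o["ee_pos"],o["contact_force"],o["ft_torque"])
E
```

```text
[0.54756062 0.18089009 0.08975766] [-0.04015526  0.13012353 -6.47887862] [0.012977   0.10702799 0.01371266]
```

Request:
arm_command(
  motion=[
    [[0,0,0.05],0,2.0],
    [[0,0,0.05],0,2.0],
  ],
)

```text
time: 16.42
ee_pos: [0.5476, 0.1809, 0.0893]
ee_rot: [[-0.152, 0.988, -0.0], [0.988, 0.152, -0.0], [-0.0, -0.0, -1.0]]
contact_force: [0.7, 1.5, -7.3]
width: 0.317
```

```bash
python3 - <<'E'
from h import *
o=r.observe();print(o["ee_pos"],o["contact_force"],o["ft_torque"])
E
```

```text
[0.5475824  0.18091751 0.08928856] [ 0.73904798  1.51708457 -7.34759917] [ 0.01214241  0.05986556 -0.01216303]
```

Request:
arm_command(
  motion=[
    [[0,0,0.05],0,2.0],
    [[0,0,0.05],0,2.0],
  ],
)

```text
time: 16.68
ee_pos: [0.5477, 0.1809, 0.0889]
ee_rot: [[-0.152, 0.988, 0.0], [0.988, 0.152, 0.0], [0.0, 0.0, -1.0]]
contact_force: [-0.2, 0.5, -6.0]
width: 0.322
```

```bash
python3 - <<'E'
from h import *
o=r.observe();print(o["ee_pos"],o["contact_force"],o["ft_torque"])
E
```

```text
[0.54772686 0.18090951 0.08891857] [-0.24211487  0.54379624 -6.04716572] [ 0.01353693  0.0331761  -0.00937613]
```

Request:
arm_command(
  motion=[
    [[0,0,0.05],0,2.0],
    [[0,0,0.05],0,2.0],
  ],
)

```text
time: 16.92
ee_pos: [0.5478, 0.1809, 0.0889]
ee_rot: [[-0.152, 0.988, 0.0], [0.988, 0.152, 0.0], [-0.0, 0.0, -1.0]]
contact_force: [-1.3, -0.4, -3.2]
width: 0.322
```

```bash
python3 - <<'E'
from h import *
o=r.observe();print(o["ee_pos"],o["contact_force"],o["ft_torque"])
E
```

```text
[0.54782525 0.18092374 0.08889101] [-1.25573354 -0.43197797 -3.23069579] [0.03895102 0.27030082 0.00135512]
```

Request:
arm_command(
  motion=[
    [[0,0,0.05],0,2.0],
    [[0,0,0.05],0,2.0],
  ],
)

```text
time: 17.18
ee_pos: [0.5478, 0.1809, 0.0889]
ee_rot: [[-0.152, 0.988, 0.0], [0.988, 0.152, -0.0], [-0.0, 0.0, -1.0]]
contact_force: [-4.0, -1.0, 2.0]
width: 0.321
```

```bash
python3 - <<'E'
from h import *
o=r.observe();print(o["ee_pos"],o["contact_force"],o["ft_torque"])
p,d=grab_frame("side");cv2.imwrite("pics/s7.png",p[:,:,::-1]);np.save("s7.npy",d)
s=cv2.imread("pics/s7.png");crop(s,235,120,375,200,5,"pics/s7c.png")
E
```

```text
[0.54784776 0.1809352  0.08885484] [-3.97283316 -0.96689097  2.04830947] [-0.14398958  0.67659835 -0.01319408]
```

View pics/s7c.png

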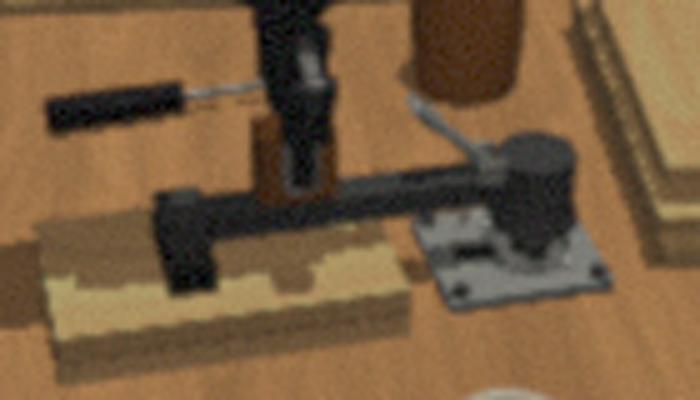

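Request:
arm_command(
  motion=[
    [[0,0,-0.05],0,2.0],
    [[0,0,-0.05],0,2.0],
    [[0,0,-0.05],0,4],
    [[0,0,-0.05],0,6],
    [[0,0,-0.05],0,8],
    [[0,0,-0.05],0,8],
    [[0,0,-0.05],0,8],
  ],
)

```text
time: 18.1
ee_pos: [0.5477, 0.1809, 0.0883]
ee_rot: [[-0.152, 0.988, 0.0], [0.988, 0.152, 0.0], [0.0, 0.0, -1.0]]
contact_force: [0.1, -0.5, 0.6]
width: 0.937
```

Request:
arm_command(
  motion=[
    [[0,0,-2],0,8],
    [[0,0,-5],0,8],
    [[0,0,-9],0,8],
    [[0,0,-11],0,8],
    [[0,0,-11],0,8],
    [[0,0,-11],0,8],
  ],
)

```text
time: 18.85
ee_pos: [0.5467, 0.1807, 0.1968]
ee_rot: [[-0.152, 0.988, -0.003], [0.988, 0.152, -0.0], [0.0, -0.003, -1.0]]
contact_force: [-0.1, -0.2, -0.3]
width: 0.939
```

```bash
python3 - <<'E'
from h import *
np.set_printoptions(precision=4,suppress=True)
o=r.observe();print(o["time"],o["ee_pos"],o["contact_force"],o["ft_torque"])
p,d=grab_frame("side");cv2.imwrite("pics/s8.png",p[:,:,::-1]);np.save("s8.npy",d)
s=cv2.imread("pics/s8.png");crop(s,235,120,375,200,5,"pics/s8c.png")
C=cloud("side",d,*(262,120,358,180))
yaw=np.radians(8.7);e=np.array([np.cos(yaw),np.sin(yaw)]);n=np.array([-e[1],e[0]])
q=C[:,:2]-np.array([.5478,.1809]);a=q@e;b=q@n
for lo,hi in((-.08,-.055),(-.05,-.03),(.03,.06),(.06,.09),(.09,.12),(.135,.17)):
    k=(a>lo)&(a<hi)&(abs(b+0)<.009)&(C[:,2]>.06)&(C[:,2]<.1);print(lo,hi,k.sum(),np.median(C[k,2]))
E
```

```text
18.85 [0.5467 0.1807 0.1968] [-0.1004 -0.2161 -0.2645] [-0.041   0.0322 -0.0641]
-0.08 -0.055 25 0.07854353029429029
-0.05 -0.03 20 0.07651187200497234
0.03 0.06 29 0.07617406398727444
0.06 0.09 26 0.07657454644205175
0.09 0.12 35 0.07573228433742563
0.135 0.17 31 0.08379000799997716
```

View pics/s8c.png

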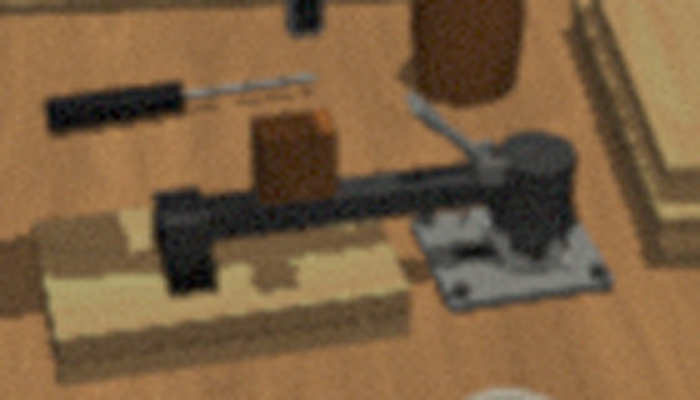

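The arm is resting level, with the bar top about 76 mm in the depth image at both ends and the lever raised. Next I'll close the fingers and move over the lever.

Request:
arm_command(
  motion=[
    [[0,2,0],0,0],
    [[0,5,0],0,0],
    [[0,8,0],0,0],
    [[0,9.6,0],0,0],
    [[0,9.6,0],0,0],
    [[0,9.6,2],0,0],
    [[0,9.6,4],0,0],
    [[0,9.6,4.5],0,0],
    [[0,9.6,4.5],0,0],
    [[0,9.6,4.5],0,0],
  ],
)

```text
time: 20.15
ee_pos: [0.6429, 0.1956, 0.1542]
ee_rot: [[-0.152, 0.988, 0.002], [0.988, 0.152, 0.0], [-0.0, 0.002, -1.0]]
contact_force: [-0.1, 0.0, -0.2]
width: 0.002
```

```bash
python3 - <<'E'
from h import *
np.set_printoptions(precision=4,suppress=True)
o=r.observe();print(o["time"],o["ee_pos"],o["contact_force"],o["ft_torque"],o["width"])
e=np.array([.9884,.152]);n=np.array([-.152,.9884]);q=o["ee_pos"][:2]-np.array([.701,.2045]);print("s",-q@e,"lat",q@n)
p,d=grab_frame("side");s=np.ascontiguousarray(p[:,:,::-1]);crop(s,265,90,375,180,6,"pics/s9c.png")
E
```

```text
20.15 [0.6429 0.1956 0.1542] [-0.1027  0.005  -0.1823] [ 0.0033  0.013  -0.0045] 0.0019940499977352173
s 0.05873049546235868 lat 2.366045263714484e-05
```

View pics/s9c.png

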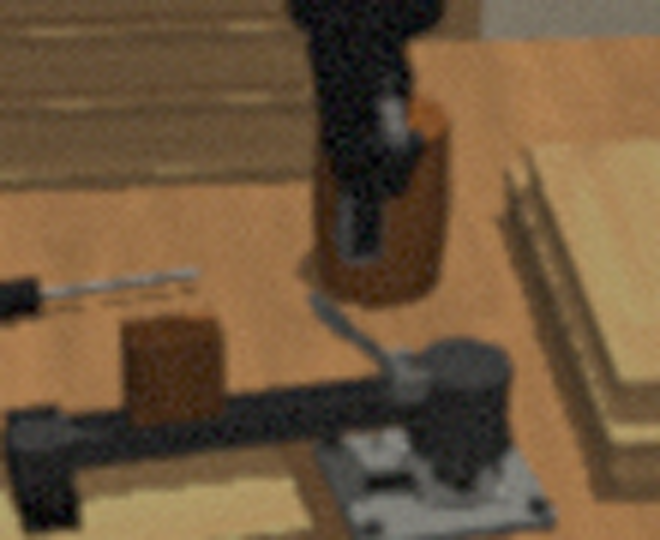

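Request:
arm_command(
  motion=[
    [[0,-0.3,0.8],0,0],
    [[0,-0.3,1.6],0,0],
    [[0,-0.3,2.1],0,0],
    [[0,-0.3,2.1],0,0],
    [[0,-0.3,2.1],0,0],
  ],
)

```text
time: 20.82
ee_pos: [0.6397, 0.1951, 0.1324]
ee_rot: [[-0.152, 0.988, 0.0], [0.988, 0.152, 0.0], [-0.0, 0.0, -1.0]]
contact_force: [0.5, 0.2, 0.0]
width: -0.003
```

```bash
python3 - <<'E'
from h import *
np.set_printoptions(precision=4,suppress=True)
o=r.observe();print(o["time"],o["ee_pos"],o["contact_force"],o["ft_torque"],o["width"])
e=np.array([.9884,.152]);n=np.array([-.152,.9884]);q=o["ee_pos"][:2]-np.array([.701,.2045]);print("s",-q@e,"lat",q@n)
p,d=grab_frame("side");s=np.ascontiguousarray(p[:,:,::-1]);crop(s,265,90,375,180,6,"pics/s10c.png")
E
```

```text
20.825 [0.6397 0.1951 0.1324] [0.5062 0.1942 0.0361] [0.0274 0.0023 0.0018] -0.0033137123249484543
s 0.062045975413043374 lat -3.921992062315546e-06
```

View pics/s10c.png

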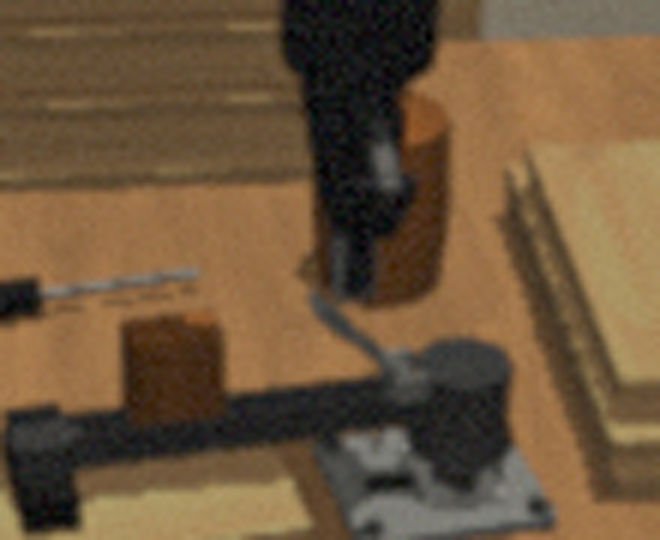

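Request:
arm_command(
  motion=[
    [[0,0,0.2],0,0],
    [[0,-0.2,0.4],0,0],
    [[0,-0.4,0.65],0,0],
    [[0,-0.6,0.9],0,0],
    [[0,-0.8,1.1],0,0],
    [[0,-0.8,1.1],0,0],
  ],
)

```text
time: 21.62
ee_pos: [0.634, 0.1942, 0.1245]
ee_rot: [[-0.152, 0.988, 0.007], [0.988, 0.152, 0.001], [0.0, 0.007, -1.0]]
contact_force: [1.8, -0.8, 6.4]
width: -0.005
```

```bash
python3 - <<'E'
from h import *
np.set_printoptions(precision=4,suppress=True)
o=r.observe();print(o["time"],o["ee_pos"],o["contact_force"],o["ft_torque"],o["width"])
e=np.array([.9884,.152]);q=o["ee_pos"][:2]-np.array([.701,.2045]);print("s",-q@e)
p,d=grab_frame("side");s=np.ascontiguousarray(p[:,:,::-1]);crop(s,265,90,375,180,6,"pics/s11c.png")
E
```

```text
21.625 [0.634  0.1942 0.1245] [ 1.7899 -0.7784  6.3711] [ 0.1002 -0.2435  0.0113] -0.004976666624159511
s 0.06775847773578432
```

View pics/s11c.png

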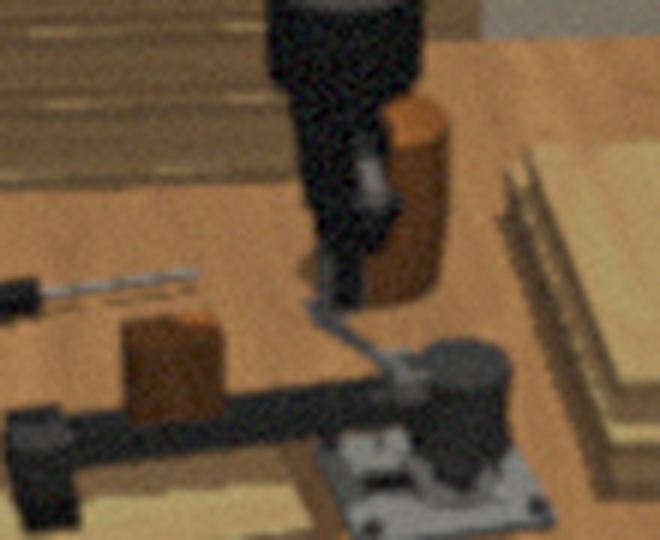

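Request:
arm_command(
  motion=[
    [[0,-0.15,0.25],0,0],
    [[0,-0.3,0.5],0,0],
    [[0,-0.45,0.75],0,0],
    [[0,-0.55,1.0],0,0],
    [[0,-0.65,1.25],0,0],
    [[0,-0.75,1.5],0,0],
    [[0,-0.75,1.5],0,0],
  ],
)

```text
time: 22.55
ee_pos: [0.6252, 0.1929, 0.109]
ee_rot: [[-0.152, 0.988, 0.003], [0.988, 0.152, 0.0], [-0.0, 0.003, -1.0]]
contact_force: [-1.5, -0.2, 7.3]
width: 0.001
```

```bash
python3 - <<'E'
from h import *
np.set_printoptions(precision=4,suppress=True)
o=r.observe();print(o["time"],o["ee_pos"],o["contact_force"],o["ft_torque"],o["width"])
e=np.array([.9884,.152]);q=o["ee_pos"][:2]-np.array([.701,.2045]);print("s",-q@e)
p,d=grab_frame("side");s=np.ascontiguousarray(p[:,:,::-1]);crop(s,265,90,375,180,6,"pics/s12c.png")
E
```

```text
22.55 [0.6252 0.1929 0.109 ] [-1.4517 -0.163   7.3185] [-0.0478  0.3531  0.0066] 0.0007434903169324443
s 0.07666704939068779
```

View pics/s12c.png

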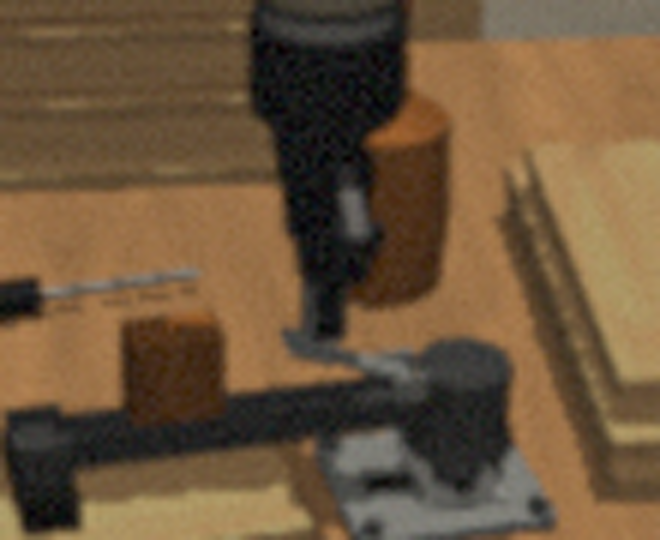

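The lever is about halfway down at 7 N, and the arm hasn't moved. I'll keep pressing: 22 mm of descent left and about 6 mm towards the handle.

Request:
arm_command(
  motion=[
    [[0,-0.1,0.25],0,0],
    [[0,-0.2,0.5],0,0],
    [[0,-0.3,0.75],0,0],
    [[0,-0.4,1.0],0,0],
    [[0,-0.45,1.25],0,0],
    [[0,-0.5,1.5],0,0],
    [[0,-0.5,1.5],0,0],
  ],
)

```text
time: 23.48
ee_pos: [0.6191, 0.192, 0.093]
ee_rot: [[-0.152, 0.988, -0.001], [0.988, 0.152, -0.0], [-0.0, -0.001, -1.0]]
contact_force: [-3.0, 0.3, 6.2]
width: 0.005
```

```bash
python3 - <<'E'
from h import *
np.set_printoptions(precision=4,suppress=True)
o=r.observe();print(o["time"],o["ee_pos"],o["contact_force"],o["ft_torque"],o["width"])
e=np.array([.9884,.152]);q=o["ee_pos"][:2]-np.array([.701,.2045]);print("s",-q@e)
E
```

```text
23.475 [0.6191 0.192  0.093 ] [-2.9571  0.3373  6.2381] [-0.0574  0.5652  0.0396] 0.004547755602685666
s 0.08281775543401754
```

Request:
arm_command(
  motion=[
    [[0,-0.1,0.15],0,0],
    [[0,-0.15,0.3],0,0],
    [[0,-0.2,0.45],0,0],
    [[0,-0.2,0.45],0,0],
  ],
)

```text
time: 23.98
ee_pos: [0.6182, 0.1918, 0.089]
ee_rot: [[-0.152, 0.988, 0.002], [0.988, 0.152, 0.0], [0.0, 0.002, -1.0]]
contact_force: [-1.5, -0.3, 6.0]
width: -0.001
```

Request:
arm_command(
  motion=[
    [[0,0,0.05],0,0],
    [[0,0,0.1],0,0],
    [[0,0,0.1],0,0],
  ],
)

```text
time: 24.35
ee_pos: [0.6181, 0.1919, 0.088]
ee_rot: [[-0.152, 0.988, 0.002], [0.988, 0.152, 0.0], [0.0, 0.002, -1.0]]
contact_force: [-1.4, -0.7, 8.0]
width: 0.003
```

```bash
python3 - <<'E'
from h import *
np.set_printoptions(precision=4,suppress=True)
o=r.observe();print(o["time"],o["ee_pos"],o["contact_force"],o["ft_torque"],o["width"])
p,d=grab_frame("side");s=np.ascontiguousarray(p[:,:,::-1]);crop(s,265,90,375,180,6,"pics/s13c.png")
E
```

```text
24.35 [0.6181 0.1919 0.088 ] [-1.4166 -0.6567  8.0084] [-0.0852  0.3276  0.0319] 0.0026786305970797984
```

View pics/s13c.png

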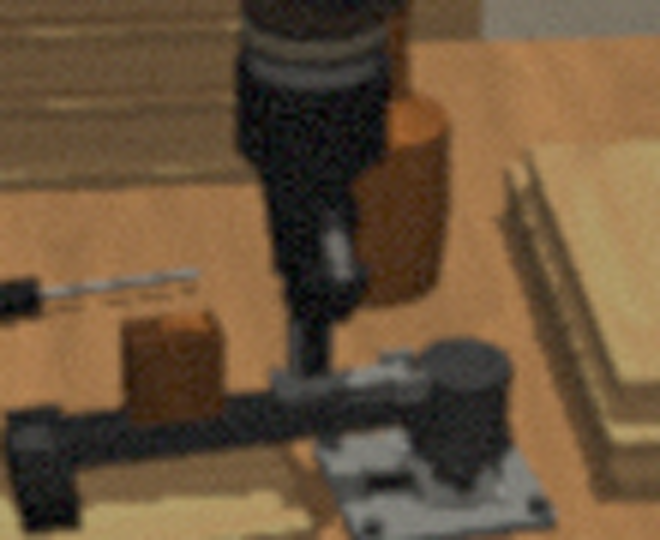

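Request:
arm_command(
  motion=[
    [[0,0,0.05],0,0],
    [[0,0,0.1],0,0],
    [[0,0,0.1],0,0],
  ],
)

```text
time: 24.78
ee_pos: [0.6179, 0.1919, 0.087]
ee_rot: [[-0.152, 0.988, 0.002], [0.988, 0.152, 0.0], [-0.0, 0.002, -1.0]]
contact_force: [-2.0, -0.6, 6.5]
width: -0.001
```

Request:
arm_command(
  motion=[
    [[0,0,0.05],0,0],
    [[0,0,0.05],0,0],
    [[0,0,0.05],0,0],
  ],
)

```text
time: 25.15
ee_pos: [0.6179, 0.1918, 0.0868]
ee_rot: [[-0.152, 0.988, 0.001], [0.988, 0.152, 0.0], [-0.0, 0.001, -1.0]]
contact_force: [-2.6, -0.1, 8.3]
width: 0.0
```

Request:
arm_command(
  motion=[
    [[0,0,0.05],0,0],
    [[0,0,0.05],0,0],
    [[0,0,0.05],0,0],
  ],
)

```text
time: 25.52
ee_pos: [0.618, 0.1918, 0.0868]
ee_rot: [[-0.152, 0.988, 0.001], [0.988, 0.152, 0.0], [-0.0, 0.001, -1.0]]
contact_force: [-3.5, -0.6, 10.0]
width: 0.002
```

Request:
arm_command(
  motion=[
    [[0,0,0.03],0,0],
    [[0,0,0.03],0,0],
    [[0,0,0.03],0,0],
  ],
)

```text
time: 25.9
ee_pos: [0.618, 0.1918, 0.0867]
ee_rot: [[-0.152, 0.988, 0.001], [0.988, 0.152, 0.0], [-0.0, 0.001, -1.0]]
contact_force: [-4.2, 0.5, 10.8]
width: 0.003
```

The tip stopped at z = 0.0868, against 0.087 expected with the lever level, while the force kept rising: the lever is on its stop. I'll retract and check.

Request:
arm_command(
  motion=[
    [[0,0,-0.5],0,0],
    [[0,0,-3],0,0],
    [[0,0,-7],0,0],
    [[0,0,-12],0,0],
    [[0,0,-15],0,0],
    [[0,-5,-15],0,0],
    [[0,-10,-15],0,0],
    [[0,-15,-15],0,0],
    [[0,-15,-15],0,0],
  ],
)

```text
time: 27.02
ee_pos: [0.4655, 0.1686, 0.2319]
ee_rot: [[-0.153, 0.988, -0.003], [0.988, 0.153, -0.0], [0.0, -0.003, -1.0]]
contact_force: [1.5, 0.6, -1.2]
width: -0.001
```

```bash
python3 - <<'E'
from h import *
np.set_printoptions(precision=4,suppress=True)
o=r.observe();print(o["time"],o["ee_pos"],o["contact_force"],o["width"])
p,d=grab_frame("side");s=np.ascontiguousarray(p[:,:,::-1]);crop(s,235,110,375,200,5,"pics/s14c.png")
cv2.imwrite("pics/s14.png",s)
e=np.array([.9884,.152]);n=np.array([-.152,.9884]);C=cloud("side",d,262,110,358,185)
q=C[:,:2]-np.array([.701,.2045]);a=-q@e;b=q@n
for lo,hi in((.03,.06),(.06,.08),(.08,.09),(.09,.102),(.105,.125),(.185,.205),(-.02,.02)):
    k=(a>lo)&(a<hi)&(abs(b)<.009)&(C[:,2]>.06)&(C[:,2]<.14);print(lo,hi,k.sum(),np.median(C[k,2]))
E
```

```text
27.025 [0.4655 0.1686 0.2319] [ 1.535   0.5758 -1.192 ] -0.0013822988803874226
0.03 0.06 34 0.08299374973063489
0.06 0.08 22 0.08277668292399282
0.08 0.09 9 0.08516158852354683
0.09 0.102 16 0.08382180322637384
0.105 0.125 19 0.07585231927664726
0.185 0.205 20 0.07593118776369195
-0.02 0.02 40 0.08436251654670546
```

View pics/s14c.png

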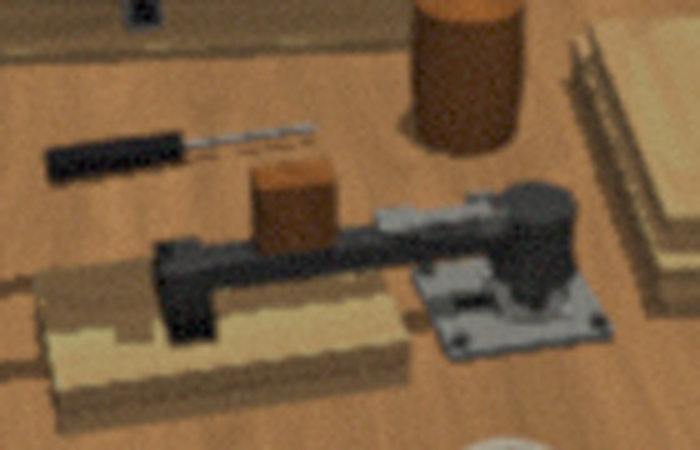

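View pics/s14.png

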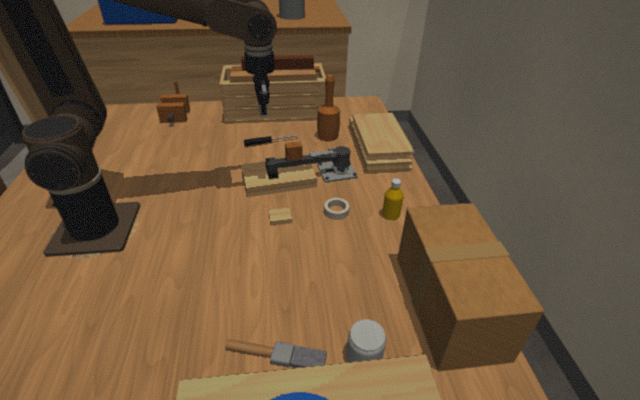

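```bash
python3 -c "
from cell import r
print(r.job_done())"
```

```text
the job is handed in; nothing more can be done
None
```

The hold-down arm is fitted on the ball and the latch lever is fully down. I handed the job in at about 27 s; the hand-in gives no verdict.

- **Fitting:** I gripped the handle, carried the arm over the ball and lowered it in 1–5 mm steps. The cup met light sideways resistance of about 2 N, so I eased it 1 mm towards the panel. It seated at the height I predicted for home, with about 8 N of contact. I then released it and checked it was level with the lever still up.
- **Latching:** I pressed the lever with the closed fingertips at 6–8 N. It stopped at z = 86.8 mm, where 87 mm was expected, while the force rose to about 11 N.

**Last checks:**
- The bar top reads 75.9 mm on both sides of the handle, so the arm is level; 78 mm was expected.
- The lever pad lies flat at 84–85 mm, where 87 mm was expected. Both readings are low by about 2 mm, which matches the side camera's usual offset.
- The gripper is well clear. In the last picture the other things look where they were; I judged that by eye and did not measure it.

**Disagreement:** the two cameras differed by 3–5 mm on where the ball and arm were. I averaged them and settled the final position by feel.

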